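# Index the revolving condiment rack to bring the bottle to the serving side

## Task

Bring the bottle round to the serving tongue of the revolving rack: lift the sprung plunger by its knob, swing the turntable round whichever way its hand bar has a free path, and let the plunger drop fully home in the hole at which the bottle stands in line with the tongue. Do not touch or tip the bottle, jar and tin that ride on the rack, and leave the jug, dish, carton and canister on the counter where they are.

Things in the scene. Friction and masses are not known exactly. Their poses are not given: they have to be found in the camera images.
- rack: Fixed round steel base of the revolving rack, 272 mm across, 34 mm high, turned either way on the counter. Origin: centre of its underside, on the turntable's upright axis. Its x axis points along the serving tongue. Eight index holes, 20 mm wide and 20 mm deep, lie in its top 45 degrees apart, 117 mm from the axis; one is in line with the tongue.
- front (a point): Where the bottle must stand at the end: point fixed to the base, in line with the tongue, 62 mm from the axis along the rack's x, at the height of the turntable's top (50 mm over the counter).
- turntable (a joint): Turntable's angle on the base, rad, counter-clockwise from above positive. At 0 the plunger is in the hole at the tongue, where it starts. Range -4.95 to 4.95: over three quarters round either way. Friction 0.12 N m: it stays where left. With the plunger home it is locked, but for 1.5 degrees of play.
- plunger (a joint): Lift of the sprung plunger, m: 0 fully home, 0.034 fully up. Its 14 mm round-ended pin rides in the turntable 117 mm from the axis, clears the holes above 0.018, and let go between holes rests on the base at 0.018. The spring pulls it down with 4.5 N at home, 9.6 N fully up.
- knob_mid (a point): Middle of the black plunger knob, an upright cylinder 44 mm across and 28 mm high, 117 mm from the axis. At home this point is 90 mm over the counter; it rises with the plunger and swings with the turntable. The knob spins freely on the pin, so a gripper holding it need not turn as it is carried round. Below it a steel sleeve 28 mm across stands up to 68 mm.
- tongue (a point): Middle of the serving tongue, a flat steel tray fixed to the base, 80 mm wide, 16 mm high, sticking out from 130 to 205 mm from the axis. The point is on its top, 170 mm from the axis along the rack's x.
- deck (a point): Middle of the turntable's top, on the axis, 50 mm over the counter. The turntable is a wooden disc 200 mm across with a steel hub in the middle, 28 mm across, its top 80 mm over the counter. Three pockets with 8 mm rims lie 62 mm from the axis, at 90, 180 and 270 degrees from the plunger.
- bar_end (a point): Outer end of the steel hand bar, which sticks out radially from the turntable at the plunger's side and turns with it: 20 mm wide, reaching 195 mm from the axis, underside 50 mm and top 62 mm over the counter. It passes above low things and strikes tall ones.
- bottle: The narrow-necked glass bottle with a paper band, 60 mm across, 155 mm tall. Loose in one of the three pockets of the turntable (which one varies). Origin: centre of its underside, z up.
- jar: Squat round glass jar with a lid, 62 mm across, 85 mm tall, loose in another pocket. Origin: centre of its underside.
- tin: Square steel tin, 44 x 44 mm and 104 mm tall, loose in another pocket. Origin: centre of its underside.
- jug: Steel jug with a black handle, 110 mm across, 165 mm tall, handle to 92 mm from its axis. It stands on the counter to the left or the right of the tongue, about 0.21 m from the turntable's axis and 45 degrees from the tongue, inside the sweep of the hand bar: the bar cannot pass it. Origin: centre of its underside.
- dish: Low white bowl, 110 mm across and 28 mm high, on the other side of the tongue from the jug. The hand bar passes above it. Origin: centre of its underside.
- carton: Upright cardboard carton, 60 x 90 mm and 130 mm tall, on the counter to one side of the rack, outside the bar's sweep. Origin: centre of its underside.
- canister: Round white canister, 90 mm across and 120 mm tall, on the counter to the other side of the rack, outside the bar's sweep. Origin: centre of its underside.
There are look-alikes about, which are no part of the job. Leave any red look-alike of the bottle alone.

How it is judged:
On the way, in this order (a step that is already met when the one before it is completed fails the run):
1. the plunger is lifted clear of its hole (value of joint plunger above 0.019 m), for 0.1 s.
2. the bottle has come round to the tongue with the plunger home (horizontal distance between bottle and front below 0.02 m and value of joint plunger below 0.004 m), for 0.2 s.
At the end, for the whole second after the job is handed in: The plunger is home (within 4 mm) with the bottle in line with the tongue (its axis within 20 mm of the front point) and at rest; bottle, jar and tin still stand upright in their pockets; jug, dish, carton and canister are within 20 mm of where they stood (all of step 2 and linear speed of bottle below 0.02 m/s and angle between each of bottle, jar, tin's own z axis and vertical below 0.15 rad and height (world z) of each of bottle, jar, tin above 0.04 m and distance of each of jug, dish, carton, canister from where it was at the start of the episode below 0.02 m); the robot touches nothing.
It fails at once if the robot touches the bottle, jar or tin (contact force between any of the fingers, the arm and bottle above 1 N or contact force between any of the fingers, the arm and jar above 1 N or contact force between any of the fingers, the arm and tin above 1 N).
It fails at once if the bottle, jar or tin is tipped (angle between any of bottle, jar, tin's own z axis and vertical above 0.35 rad).
It fails at once if the jug, dish, carton or canister is pushed away or knocked over (distance of any of jug, dish, carton, canister from where it was at the start of the episode above 0.02 m or angle between any of jug, dish, carton, canister's own z axis and vertical above 0.35 rad).
It also fails if it takes over 58 s, if anything falls off the work surface, if the arm or the gripper's body presses on something with over 40 N, if the wrist force passes 120 N, or if a joint passes its speed limit or range.

## Robot

A 7-joint arm with a two-finger parallel gripper is mounted at the origin on the work surface. World frame = base frame: x ahead of the robot, y to its left, z up, the work surface at z = 0. Lengths are in m, angles in rad, forces in N, time in s.
With the tool pointing down it reaches from about 0.425 to 0.95 m from the base axis. Payload 4.7 kg.
Tool frame: the origin (TCP) lies between the finger pads; the fingertips stand 8 mm ahead of it and the grasp point (between the pads) lies 11 mm behind it (env.tcp_to_tips is the distance from the TCP to the fingertips, in m); z points along the fingers, y is the line along which they close (so a half turn about z gives the same grasp; the last joint's range is limited). The gripper opens to 85 mm and grips with 20 to 120 N. Pads are 22 mm wide; open, the fingers measure 114 mm over their backs; the gripper's body (76 mm by 85 mm) begins 54 mm behind the grasp point. The pads swing forward as they close: fully open they stand 13 mm farther back than shut.
Start: joints at [-1.353, 0.469, -0.049, 1.532, 0.024, 1.141, -0.082], TCP at [0.165, 0.655, 0.239] pointing down, gripper open.
Joint ranges: [-2.59, 2.59], [-0.33, 1.99], [-1.39, 1.29], [0.1, 2.45], [-1.04, 4.18], [0.21, 1.99], [-2.66, 2.66]. Speed limits (rad/s): [2.57, 2.57, 3.14, 3.14, 3.14, 3.14, 3.14].

## Interface

Orientations are given as a rotation vector (axis times angle).
In Python, from cell import env gives the robot as it stands.
- The arm moves only by the tool drive_tool, never from a script. Its argument "steps" is a list of rows, each an object of numbers: "gripper": the opening, from 0 (shut) to 1 (fully open); "tx", "ty", "tz": the shift along the tool's x, y, z in m; "wx", "wy", "wz": the turn, a rotation vector about the tool's x, y, z in degrees. A call has 1 to 12 rows; each row is the pose to reach, as a shift and turn from the pose commanded when the call began, along the tool's axes at that moment; what a row does not reach only later rows make up. A row lasts 1/10 s, in which the tool goes at most 50 mm and 8.59 degrees, less where a joint would pass 70% of its speed; a pose out of reach is approached as far as the arm can. A call with a gripper value outside its range is refused whole. The fingers move at their own pace and stop on an object; "grip_force" is the grip in N (left out, the last holds). Time passes only in rows, so rows that repeat a pose let the fingers close. It gives the time, the measured TCP pose, the force, the opening and the grip force at its end, in the units of the state.
- env.get_obs(): the state, without advancing time (a new reading comes with each control period).
- env.read_camera(name): name is "side" or "top" or "wrist"; returns the picture (384x512x3 uint8, blue, green, red); there is no depth.
- env.camera_model(name): a dict with "fx", "fy", "cx", "cy" (pixels), "k1" (the pictures are not rectified: a ray, as slopes to the right and down, at radius r is drawn at 1 + k1 r^2 times it, then the intrinsics apply), "extrinsics" (4x4, takes a point from world to camera coordinates). Camera axes: x right, y down, z forward; pixel columns grow to the right and rows downward; lengths in m; the calibration is good to about 2 mm. A picture is of the moment at which its call begins: read the wrist's pose just before it. camera_model takes no time and is no camera call; for the wrist camera it gives the pose at the moment of the call.
- env.finish_job(): hands the job in; it is judged then, once.
The state is a dict: "t": time; "qpos": joint angles; "joint_vel": joint speeds; "effort": joint torques, N m; "tcp_pos": TCP position; "eef_rot": TCP orientation; "force": force on the tool from outside, world axes, zero at the start; "moment": the same for the moment, N m; "finger_gap": finger opening in m; "grip_force": force on a finger pad.
Only numpy, scipy, OpenCV 4.12 (cv2) and the standard library are available. Lean on these libraries where they do the work, as an engineer would, in place of code of your own. Each camera call takes 0.05 s, during which the arm holds its last target. There are 200 camera calls.

## Working session

There is one attempt and no reset: what is moved stays moved. The work goes in short steps, Python scripts to look and compute and a tool call to move; the robot and the scene stay as the last step left them, time stands still between calls to the robot, and variables do not carry over. Pictures are saved under pics/ and viewed, at most 10 in all, crops included, and the job is handed in when it is done.

Besides the shell and the picture viewer there is one more tool, called after "Request:" as name(argument=value, ...) on one line, values as JSON. drive_tool: Moves the arm, as the interface text tells. Its arguments: {"type":"object","properties":{"steps":{"type":"array","items":{"type":"object","properties":{"gripper":{"type":"number"},"tx":{"type":"number"},"ty":{"type":"number"},"tz":{"type":"number"},"wx":{"type":"number"},"wy":{"type":"number"},"wz":{"type":"number"}}}},"grip_force":{"type":"number"}},"required":["steps"]}

```bash
mkdir -p pics; cat > h.py <<'E'
import numpy as np, cv2
from cell import env
from scipy.spatial.transform import Rotation as R
def ray(m,u,v):
    d=np.array([(u-m["cx"])/m["fx"],(v-m["cy"])/m["fy"]]); s=d.copy()
    for _ in range(20): s=d/(1+m["k1"]*(s@s))
    E=np.array(m["extrinsics"]); Rm,t=E[:3,:3],E[:3,3]
    return -Rm.T@t, Rm.T@np.array([s[0],s[1],1])
def onz(m,u,v,z):
    o,d=ray(m,u,v); return o+d*(z-o[2])/d[2]
def proj(m,p):
    E=np.array(m["extrinsics"]); c=E[:3,:3]@np.array(p)+E[:3,3]; s=c[:2]/c[2]; s=s*(1+m["k1"]*(s@s))
    return s[0]*m["fx"]+m["cx"], s[1]*m["fy"]+m["cy"]
E
python3 - <<'E'
from h import *
a=env.read_camera("top");b=env.read_camera("side")
cv2.imwrite("pics/top.png",a);cv2.imwrite("pics/side.png",b)
o=env.get_obs();print(o["t"],o["tcp_pos"],R.from_rotvec(o["eef_rot"]).as_matrix().round(3))
for n in("top","side"):
    m=env.camera_model(n);print(n,m["fx"],ray(m,256,192)[0],ray(m,256,192)[1])
E
```

```text
0.1 [0.16476072 0.65405711 0.23834152] [[-0.97   0.244 -0.   ]
 [ 0.244  0.97  -0.002]
 [-0.    -0.002 -1.   ]]
top 420.73915792672267 [0.34452282 0.07607081 1.07699083] [ 0.19626106 -0.01463894 -0.98056839]
side 356.46175284451107 [0.3999347  0.70633211 0.84261313] [ 0.14827033 -0.61258667 -0.77653618]
```

View pics/top.png

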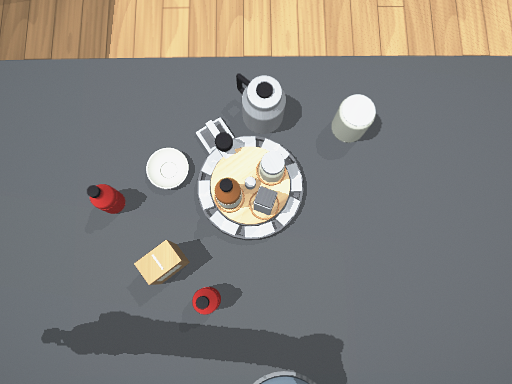

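View pics/side.png

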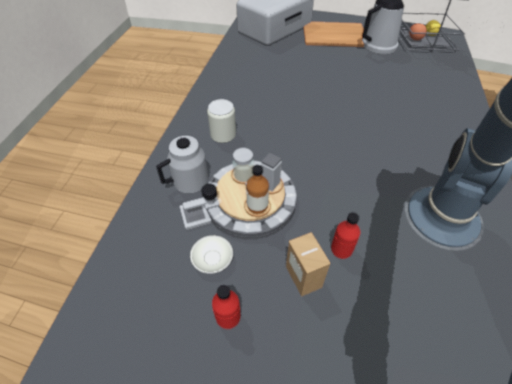

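The rack is centred at (251,187) in the top view, with the knob and tongue up-left at (224,142) and the jug clockwise of the tongue at (264,105). The bottle at (228,190) is 90° counter-clockwise from the plunger. The jug blocks the clockwise way, so the turntable has to go +270°.

```bash
python3 - <<'E'
from h import *
a=cv2.imread("pics/top.png");b=cv2.imread("pics/side.png")
def blob(im,x,y,w,mask):
    c=mask[y-w:y+w,x-w:x+w].astype(np.uint8)
    n,l,s,ct=cv2.connectedComponentsWithStats(c)
    k=1+np.argmax(s[1:,4]); return ct[k]+[x-w,y-w],s[k]
mt,ms=env.camera_model("top"),env.camera_model("side")
dk=lambda i:i.max(2)<35
k1,s1=blob(a,224,142,16,dk(a));k2,s2=blob(b,209,192,14,dk(b))
print(k1,s1,k2,s2)
K=onz(mt,*k1,.095);print("knob top",K,"side",onz(ms,*k2,.09))
o1,d1=ray(mt,*k1);o2,d2=ray(ms,*k2)
A=np.c_[d1,-d2];t=np.linalg.lstsq(A,o2-o1,rcond=None)[0];print("tri",o1+d1*t[0],o2+d2*t[1])
# deck: wood disc
hsv=cv2.cvtColor(a,cv2.COLOR_BGR2HSV)
print("hub",onz(mt,251,183,.08))
w=((hsv[...,0]>8)&(hsv[...,0]<28)&(hsv[...,1]>60)&(a[...,2]>150)).astype(np.uint8)
w[:140]=0;w[235:]=0;w[:,:195]=0;w[:,310:]=0
p=cv2.convexHull(cv2.findNonZero(w));(e,ax,an)=cv2.fitEllipse(p);print(e,ax,"deck",onz(mt,*e,.05))
# base ring
print("tongue guess",onz(mt,216,135,.016))
for n,u,v,z in(("jug",264,92,.165),("cap",226,186,.205),("jar",272,158,.135),("tin",267,196,.154),("dish",168,168,.028),("carton",158,258,.13)):print(n,onz(mt,u,v,z))
E
```

```text
[224.68965517 148.51724138] [ 9 18 15  8 29] [210.   195.85] [ 8 14 13  7 40]
knob top [0.64954881 0.13598739 0.095     ] side [0.66129896 0.15450375 0.09      ]
tri [0.65894476 0.13783305 0.06475099] [0.6689755  0.13829599 0.06789498]
hub [0.5664701  0.07302177 0.08      ]
(249.7500762939453, 184.9043426513672) (77.45367431640625, 79.18761444091797) deck [0.56831366 0.07610502 0.05      ]
tongue guess [0.71148505 0.16377916 0.016     ]
jug [0.76325782 0.04075549 0.165     ]
cap [0.53271282 0.12644649 0.205     ]
jar [0.61307379 0.02382693 0.135     ]
tin [0.51988125 0.0378436  0.154     ]
dish [0.61989978 0.28583534 0.028     ]
carton [0.38623811 0.28269105 0.13      ]
```

Request:
drive_tool(steps=[{"tx":-0.05,"ty":-0.031,"tz":-0.02,"gripper":1},{"tx":-0.1,"ty":-0.062,"tz":-0.03},{"tx":-0.15,"ty":-0.093,"tz":-0.03},{"tx":-0.2,"ty":-0.124,"tz":-0.03},{"tx":-0.25,"ty":-0.155,"tz":-0.03},{"tx":-0.3,"ty":-0.186,"tz":-0.03},{"tx":-0.35,"ty":-0.217,"tz":-0.03},{"tx":-0.4,"ty":-0.248,"tz":-0.03},{"tx":-0.44,"ty":-0.272,"tz":-0.03},{"tx":-0.48,"ty":-0.297,"tz":-0.03},{"tx":-0.52,"ty":-0.32,"tz":-0.03},{"tx":-0.55,"ty":-0.34,"tz":-0.03}])

```text
invalid input
```

```bash
python3 - <<'E'
from h import *
m=env.camera_model("wrist");a=env.read_camera("wrist");cv2.imwrite("pics/w1.png",a)
o=env.get_obs();print(o["t"],o["tcp_pos"],o["qpos"],R.from_rotvec(o["eef_rot"]).as_matrix().round(3))
print(ray(m,256,192),proj(m,[.667,.135,.104]),proj(m,[.567,.075,.08]))
E
```

```text
0.15 [0.16480768 0.65413801 0.2385164 ] [-1.35284833  0.46925586 -0.04861637  1.53338736  0.02412276  1.14100332
 -0.08229245] [[-0.97   0.244 -0.   ]
 [ 0.244  0.97  -0.001]
 [-0.    -0.001 -1.   ]]
(array([0.0911932 , 0.67320998, 0.37350222]), array([ 0.29779609, -0.06989294, -0.95213843])) (np.float64(40.52602107111824), np.float64(513.3868695410417)) (np.float64(-7.829212812793571), np.float64(467.53569607199177))
```

View pics/w1.png

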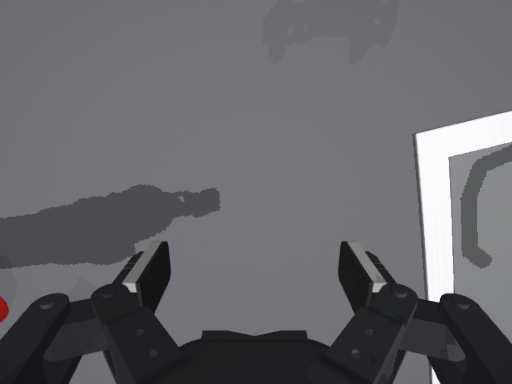

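The wrist view shows only bare counter, because the drive call was refused and the arm hasn't moved. I'll resend it with every field in each row.

Request:
drive_tool(steps=[{"tx":-0.05,"ty":-0.031,"tz":-0.02,"wx":0,"wy":0,"wz":0,"gripper":1},{"tx":-0.1,"ty":-0.062,"tz":-0.03,"wx":0,"wy":0,"wz":0,"gripper":1}], grip_force=40)

```text
t: 0.35
tcp_pos: [0.2309, 0.5855, 0.2649]
eef_rot: [-0.38, -3.118, 0.0]
force: [0.8, -0.4, -0.1]
finger_gap: 0.0851
grip_force: 0.0
```

Request:
drive_tool(steps=[{"tx":-0.04,"ty":-0.025,"tz":0,"wx":0,"wy":0,"wz":0,"gripper":1},{"tx":-0.08,"ty":-0.05,"tz":0,"wx":0,"wy":0,"wz":0,"gripper":1},{"tx":-0.12,"ty":-0.074,"tz":0,"wx":0,"wy":0,"wz":0,"gripper":1},{"tx":-0.16,"ty":-0.099,"tz":0,"wx":0,"wy":0,"wz":0,"gripper":1},{"tx":-0.2,"ty":-0.124,"tz":0,"wx":0,"wy":0,"wz":0,"gripper":1},{"tx":-0.24,"ty":-0.149,"tz":0,"wx":0,"wy":0,"wz":0,"gripper":1},{"tx":-0.28,"ty":-0.174,"tz":0,"wx":0,"wy":0,"wz":0,"gripper":1},{"tx":-0.32,"ty":-0.198,"tz":0,"wx":0,"wy":0,"wz":0,"gripper":1},{"tx":-0.36,"ty":-0.223,"tz":0,"wx":0,"wy":0,"wz":0,"gripper":1},{"tx":-0.4,"ty":-0.247,"tz":0,"wx":0,"wy":0,"wz":0,"gripper":1},{"tx":-0.43,"ty":-0.27,"tz":0,"wx":0,"wy":0,"wz":0,"gripper":1},{"tx":-0.45,"ty":-0.278,"tz":0,"wx":0,"wy":0,"wz":0,"gripper":1}], grip_force=40)

```text
t: 1.55
tcp_pos: [0.6022, 0.2009, 0.2648]
eef_rot: [0.396, 3.116, -0.004]
force: [-0.2, 0.3, 0.5]
finger_gap: 0.0852
grip_force: 0.0
```

```bash
python3 - <<'E'
from h import *
m=env.camera_model("wrist");a=env.read_camera("wrist");cv2.imwrite("pics/w2.png",a)
o=env.get_obs();print(o["t"],o["tcp_pos"],o["qpos"],R.from_rotvec(o["eef_rot"]).as_matrix().round(3))
print(ray(m,256,192),proj(m,[.667,.135,.104]),proj(m,[.567,.075,.08]))
np.save("m.npy",m,allow_pickle=True)
E
```

```text
1.6 [0.6045519  0.19925093 0.2647288 ] [-0.52675119  0.38512923  0.19104843  1.61157101 -0.07373839  1.15104621
  0.99623223] [[-0.968  0.252  0.003]
 [ 0.252  0.968 -0.003]
 [-0.003 -0.003 -1.   ]]
(array([0.52867202, 0.22057813, 0.39994322]), array([ 0.29791556, -0.07211445, -0.95193537])) (np.float64(211.79849671283492), np.float64(242.59383448344568)) (np.float64(138.45349767700685), np.float64(166.99765843576148))
```

View pics/w2.png

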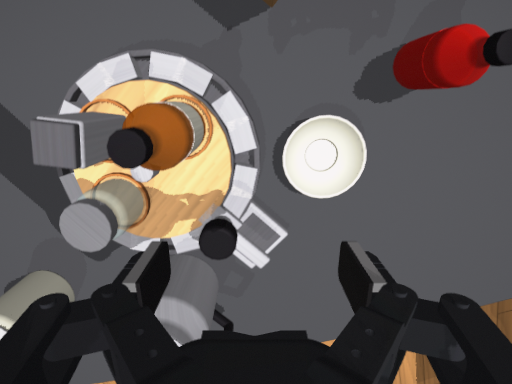

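The wrist view shows the knob at about (218,238), the hub at (143,173) and the tongue at (262,230), all clear of the jug at lower left. I'll compute the knob and rack centre precisely.

```bash
python3 - <<'E'
from h import *
a=cv2.imread("pics/w2.png");m=np.load("m.npy",allow_pickle=True).item()
g=(a.max(2)<45).astype(np.uint8)
n,l,s,ct=cv2.connectedComponentsWithStats(g[210:270,190:245]);k=1+np.argmax(s[1:,4]);c=ct[k]+[190,210]
print(c,s[k]); print("knob",onz(m,*c,.097))
hsv=cv2.cvtColor(a,cv2.COLOR_BGR2HSV)
w=((hsv[...,0]>8)&(hsv[...,0]<28)&(hsv[...,1]>60)).astype(np.uint8)
w[:78]=0;w[260:]=0;w[:,:60]=0;w[:,240:]=0
n,l,s,_=cv2.connectedComponentsWithStats(w);k=1+np.argmax(s[1:,4])
h=cv2.convexHull(cv2.findNonZero((l==k).astype(np.uint8)))[:,0]
P=np.array([onz(m,*q,.05)[:2] for q in h])
from scipy.optimize import least_squares
f=least_squares(lambda p:np.hypot(*(P-p[:2]).T)-p[2],[.567,.075,.1],loss="soft_l1",f_scale=.002)
print("deck",f.x,np.abs(f.fun).max())
# base outer circle at z=.034: sample visible edge pixels by hand
print("hub",onz(m,143,172,.08))
Q=np.array([onz(m,u,v,.034)[:2] for u,v in((150,51),(215,77),(257,145),(259,170),(240,205))])
print("base r",np.hypot(*(Q-f.x[:2]).T))
for u,v in((247,246),(287,236),(261,203),(262,268)):print("tongue",onz(m,u,v,.016)-[*f.x[:2],0])
E
```

```text
[217.70981387 238.86040609] [   9    9   38   40 1182]
knob [0.66736746 0.14098432 0.097     ]
deck [0.57115464 0.07676062 0.09986886] 0.002594285194619572
hub [0.57378505 0.07797506 0.08      ]
base r [0.13142649 0.13052897 0.13321662 0.13465426 0.12403425]
tongue [0.15507844 0.08132039 0.016     ]
tongue [0.15385033 0.14169246 0.016     ]
tongue [0.09505149 0.11749957 0.016     ]
tongue [0.19662131 0.09368653 0.016     ]
```

Request:
drive_tool(steps=[{"tx":-0.03,"ty":-0.015,"tz":0,"wx":0,"wy":0,"wz":0,"gripper":1},{"tx":-0.063,"ty":-0.034,"tz":0.03,"wx":0,"wy":0,"wz":0,"gripper":1},{"tx":-0.063,"ty":-0.034,"tz":0.07,"wx":0,"wy":0,"wz":0,"gripper":1},{"tx":-0.063,"ty":-0.034,"tz":0.105,"wx":0,"wy":0,"wz":0,"gripper":1},{"tx":-0.063,"ty":-0.034,"tz":0.105,"wx":0,"wy":0,"wz":0,"gripper":1},{"tx":-0.063,"ty":-0.034,"tz":0.105,"wx":0,"wy":0,"wz":0,"gripper":1},{"tx":-0.063,"ty":-0.034,"tz":0.105,"wx":0,"wy":0,"wz":0,"gripper":1}], grip_force=40)

```text
t: 2.3
tcp_pos: [0.6545, 0.1582, 0.1626]
eef_rot: [0.385, 3.114, 0.003]
force: [-0.1, -1.0, 1.1]
finger_gap: 0.0851
grip_force: 0.0
```

```bash
python3 - <<'E'
from h import *
m=env.camera_model("wrist");a=env.read_camera("wrist");cv2.imwrite("pics/w3.png",a)
o=env.get_obs();print(o["t"],o["tcp_pos"],o["force"],R.from_rotvec(o["eef_rot"]).as_matrix().round(3))
print(proj(m,[.668,.142,.09]),proj(m,o["tcp_pos"]))
E
```

```text
2.35 [0.65455201 0.15815603 0.16283748] [-0.56614249 -0.22222156  0.54942284] [[-0.97   0.244  0.004]
 [ 0.244  0.97   0.002]
 [-0.004  0.003 -1.   ]]
(np.float64(237.33857720509098), np.float64(224.0988864726785)) (np.float64(253.31295069926293), np.float64(252.0800816138119))
```

View pics/w3.png

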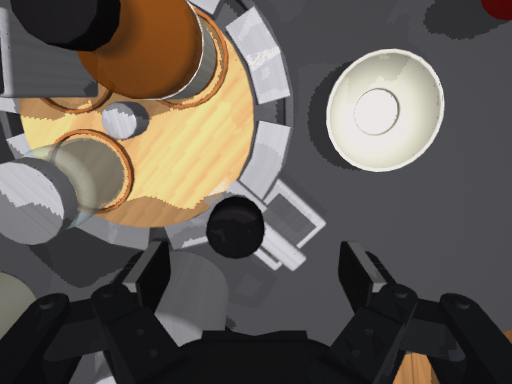

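The knob is at about (236,228), matching the predicted (237,224) to within ~2 mm. I'll descend and grip.

Request:
drive_tool(steps=[{"tx":-0.017,"ty":-0.012,"tz":0,"wx":0,"wy":0,"wz":0,"gripper":1},{"tx":-0.018,"ty":-0.012,"tz":0.02,"wx":0,"wy":0,"wz":0,"gripper":1},{"tx":-0.018,"ty":-0.012,"tz":0.045,"wx":0,"wy":0,"wz":0,"gripper":1},{"tx":-0.018,"ty":-0.012,"tz":0.065,"wx":0,"wy":0,"wz":0,"gripper":1},{"tx":-0.018,"ty":-0.012,"tz":0.08,"wx":0,"wy":0,"wz":0,"gripper":1},{"tx":-0.018,"ty":-0.012,"tz":0.08,"wx":0,"wy":0,"wz":0,"gripper":1},{"tx":-0.018,"ty":-0.012,"tz":0.08,"wx":0,"wy":0,"wz":0,"gripper":1},{"tx":-0.018,"ty":-0.012,"tz":0.08,"wx":0,"wy":0,"wz":0,"gripper":1}], grip_force=40)

```text
t: 3.15
tcp_pos: [0.6689, 0.1414, 0.0816]
eef_rot: [0.387, 3.115, 0.001]
force: [0.8, -0.2, -0.3]
finger_gap: 0.0857
grip_force: 0.0
```

```bash
python3 - <<'E'
from h import *
m=env.camera_model("wrist");a=env.read_camera("wrist");cv2.imwrite("pics/w4.png",a)
o=env.get_obs();print(o["t"],o["tcp_pos"],o["force"],R.from_rotvec(o["eef_rot"]).as_matrix().round(3))
print(proj(m,[.668,.142,.1]),proj(m,o["tcp_pos"]))
E
```

```text
3.2 [0.66871352 0.14148831 0.0816173 ] [ 0.5097036   0.04709988 -0.36512444] [[-0.97   0.244  0.003]
 [ 0.244  0.97   0.001]
 [-0.002  0.001 -1.   ]]
(np.float64(254.11242034916444), np.float64(269.73744264484293)) (np.float64(253.445167893516), np.float64(251.32746389783975))
```

View pics/w4.png

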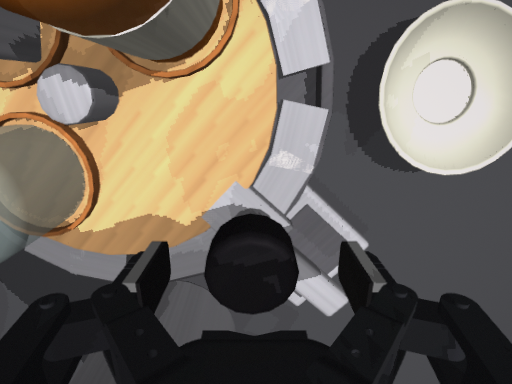

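The knob is centred between the pads at (252,263). Gripping now.

Request:
drive_tool(steps=[{"tx":0.002,"ty":0,"tz":0,"wx":0,"wy":0,"wz":0,"gripper":0.3},{"tx":0.002,"ty":0,"tz":0,"wx":0,"wy":0,"wz":0,"gripper":0.3},{"tx":0.002,"ty":0,"tz":0,"wx":0,"wy":0,"wz":0,"gripper":0.3},{"tx":0.002,"ty":0,"tz":0,"wx":0,"wy":0,"wz":0,"gripper":0.3},{"tx":0.002,"ty":0,"tz":0,"wx":0,"wy":0,"wz":0,"gripper":0.3},{"tx":0.002,"ty":0,"tz":0,"wx":0,"wy":0,"wz":0,"gripper":0.3},{"tx":0.002,"ty":0,"tz":0,"wx":0,"wy":0,"wz":0,"gripper":0.3},{"tx":0.002,"ty":0,"tz":0,"wx":0,"wy":0,"wz":0,"gripper":0.3}], grip_force=50)

```text
t: 4.0
tcp_pos: [0.6655, 0.1415, 0.0808]
eef_rot: [-0.387, -3.117, 0.0]
force: [-3.4, 0.2, 5.5]
finger_gap: 0.0426
grip_force: 50.6
```

Request:
drive_tool(steps=[{"tx":0,"ty":0,"tz":-0.006,"wx":0,"wy":0,"wz":0,"gripper":0.3},{"tx":0,"ty":0,"tz":-0.012,"wx":0,"wy":0,"wz":0,"gripper":0.3},{"tx":0,"ty":0,"tz":-0.018,"wx":0,"wy":0,"wz":0,"gripper":0.3},{"tx":0,"ty":0,"tz":-0.024,"wx":0,"wy":0,"wz":0,"gripper":0.3},{"tx":0,"ty":0,"tz":-0.028,"wx":0,"wy":0,"wz":0,"gripper":0.3},{"tx":0,"ty":0,"tz":-0.028,"wx":0,"wy":0,"wz":0,"gripper":0.3},{"tx":0,"ty":0,"tz":-0.028,"wx":0,"wy":0,"wz":0,"gripper":0.3},{"tx":0,"ty":0,"tz":-0.028,"wx":0,"wy":0,"wz":0,"gripper":0.3}], grip_force=50)

```text
t: 4.8
tcp_pos: [0.6652, 0.1418, 0.1075]
eef_rot: [-0.386, -3.116, 0.001]
force: [-0.0, -0.6, -9.2]
finger_gap: 0.0425
grip_force: 51.8
```

```bash
python3 - <<'E'
from h import *
o=env.get_obs();p=o["tcp_pos"];M=R.from_rotvec(o["eef_rot"]).as_matrix();print(o["t"],p,o["force"],M.round(3))
# circle about fixed C through knob; rows of 5 deg, calls of 12 rows (60 deg)
C=np.array([.571,.077]);r=.117;M=np.array([[-.97,.244],[.244,.97]])
pos=lambda a:C+r*np.array([np.cos(np.radians(33.8+a)),np.sin(np.radians(33.8+a))])
print(pos(0),np.hypot(*(p[:2]-C)),np.degrees(np.arctan2(*(p[:2]-C)[::-1])))
for c in range(0,270,54):
    print(c,[tuple(int(x) for x in np.round(1000*(M.T@(pos(c+4.5*k)-pos(c))))) for k in range(1,13)])
E
```

```text
4.8 [0.66516452 0.14178949 0.10746938] [-0.04399268 -0.59321023 -9.16256646] [[-0.97   0.244 -0.001]
 [ 0.244  0.97  -0.   ]
 [ 0.001 -0.001 -1.   ]]
[0.66822518 0.14208659] 0.11430063799138879 34.529746802613325
0 [(7, 6), (15, 11), (22, 16), (31, 20), (39, 23), (48, 26), (57, 28), (66, 30), (75, 30), (84, 30), (94, 29), (103, 28)]
54 [(9, -2), (18, -5), (26, -9), (34, -13), (42, -18), (49, -23), (56, -30), (63, -36), (69, -43), (74, -51), (79, -59), (83, -67)]
108 [(3, -9), (6, -17), (8, -26), (10, -35), (10, -45), (10, -54), (9, -63), (8, -72), (5, -81), (2, -90), (-1, -98), (-5, -106)]
162 [(-5, -8), (-10, -15), (-16, -22), (-23, -28), (-30, -34), (-38, -40), (-45, -44), (-54, -48), (-62, -52), (-71, -55), (-80, -57), (-89, -58)]
216 [(-9, -1), (-18, -1), (-28, 0), (-37, 2), (-45, 4), (-54, 7), (-63, 11), (-71, 15), (-79, 20), (-86, 25), (-93, 31), (-99, 38)]
```

Lifted 27 mm with 9 N of spring force. Swinging counter-clockwise.

Request:
drive_tool(steps=[{"tx":0.007,"ty":0.006,"tz":0,"wx":0,"wy":0,"wz":0,"gripper":0.3},{"tx":0.015,"ty":0.011,"tz":0,"wx":0,"wy":0,"wz":0,"gripper":0.3},{"tx":0.022,"ty":0.016,"tz":0,"wx":0,"wy":0,"wz":0,"gripper":0.3},{"tx":0.031,"ty":0.02,"tz":0,"wx":0,"wy":0,"wz":0,"gripper":0.3},{"tx":0.039,"ty":0.023,"tz":0,"wx":0,"wy":0,"wz":0,"gripper":0.3},{"tx":0.048,"ty":0.026,"tz":0,"wx":0,"wy":0,"wz":0,"gripper":0.3},{"tx":0.057,"ty":0.028,"tz":0,"wx":0,"wy":0,"wz":0,"gripper":0.3},{"tx":0.066,"ty":0.03,"tz":0,"wx":0,"wy":0,"wz":0,"gripper":0.3},{"tx":0.075,"ty":0.03,"tz":0,"wx":0,"wy":0,"wz":0,"gripper":0.3},{"tx":0.084,"ty":0.03,"tz":0,"wx":0,"wy":0,"wz":0,"gripper":0.3},{"tx":0.094,"ty":0.029,"tz":0,"wx":0,"wy":0,"wz":0,"gripper":0.3},{"tx":0.103,"ty":0.028,"tz":0,"wx":0,"wy":0,"wz":0,"gripper":0.3}], grip_force=50)

```text
t: 6.0
tcp_pos: [0.5719, 0.1944, 0.1082]
eef_rot: [0.386, 3.118, 0.0]
force: [1.5, -1.8, -9.4]
finger_gap: 0.0423
grip_force: 52.0
```

Request:
drive_tool(steps=[{"tx":0.009,"ty":-0.002,"tz":0,"wx":0,"wy":0,"wz":0,"gripper":0.3},{"tx":0.018,"ty":-0.005,"tz":0,"wx":0,"wy":0,"wz":0,"gripper":0.3},{"tx":0.026,"ty":-0.009,"tz":0,"wx":0,"wy":0,"wz":0,"gripper":0.3},{"tx":0.034,"ty":-0.013,"tz":0,"wx":0,"wy":0,"wz":0,"gripper":0.3},{"tx":0.042,"ty":-0.018,"tz":0,"wx":0,"wy":0,"wz":0,"gripper":0.3},{"tx":0.049,"ty":-0.023,"tz":0,"wx":0,"wy":0,"wz":0,"gripper":0.3},{"tx":0.056,"ty":-0.03,"tz":0,"wx":0,"wy":0,"wz":0,"gripper":0.3},{"tx":0.063,"ty":-0.036,"tz":0,"wx":0,"wy":0,"wz":0,"gripper":0.3},{"tx":0.069,"ty":-0.043,"tz":0,"wx":0,"wy":0,"wz":0,"gripper":0.3},{"tx":0.074,"ty":-0.051,"tz":0,"wx":0,"wy":0,"wz":0,"gripper":0.3},{"tx":0.079,"ty":-0.059,"tz":0,"wx":0,"wy":0,"wz":0,"gripper":0.3},{"tx":0.083,"ty":-0.067,"tz":0,"wx":0,"wy":0,"wz":0,"gripper":0.3}], grip_force=50)

```text
t: 7.2
tcp_pos: [0.4751, 0.1491, 0.1081]
eef_rot: [-0.387, -3.117, -0.0]
force: [1.0, 1.5, -9.2]
finger_gap: 0.0424
grip_force: 52.1
```

Request:
drive_tool(steps=[{"tx":0.003,"ty":-0.009,"tz":0,"wx":0,"wy":0,"wz":0,"gripper":0.3},{"tx":0.006,"ty":-0.017,"tz":0,"wx":0,"wy":0,"wz":0,"gripper":0.3},{"tx":0.008,"ty":-0.026,"tz":0,"wx":0,"wy":0,"wz":0,"gripper":0.3},{"tx":0.01,"ty":-0.035,"tz":0,"wx":0,"wy":0,"wz":0,"gripper":0.3},{"tx":0.01,"ty":-0.045,"tz":0,"wx":0,"wy":0,"wz":0,"gripper":0.3},{"tx":0.01,"ty":-0.054,"tz":0,"wx":0,"wy":0,"wz":0,"gripper":0.3},{"tx":0.009,"ty":-0.063,"tz":0,"wx":0,"wy":0,"wz":0,"gripper":0.3},{"tx":0.008,"ty":-0.072,"tz":0,"wx":0,"wy":0,"wz":0,"gripper":0.3},{"tx":0.005,"ty":-0.081,"tz":0,"wx":0,"wy":0,"wz":0,"gripper":0.3},{"tx":0.002,"ty":-0.09,"tz":0,"wx":0,"wy":0,"wz":0,"gripper":0.3},{"tx":-0.001,"ty":-0.098,"tz":0,"wx":0,"wy":0,"wz":0,"gripper":0.3},{"tx":-0.005,"ty":-0.106,"tz":0,"wx":0,"wy":0,"wz":0,"gripper":0.3}], grip_force=50)

```text
t: 8.4
tcp_pos: [0.4551, 0.0448, 0.1081]
eef_rot: [0.387, 3.117, 0.0]
force: [-0.3, 3.2, -10.0]
finger_gap: 0.0422
grip_force: 52.1
```

Request:
drive_tool(steps=[{"tx":-0.005,"ty":-0.008,"tz":0,"wx":0,"wy":0,"wz":0,"gripper":0.3},{"tx":-0.01,"ty":-0.015,"tz":0,"wx":0,"wy":0,"wz":0,"gripper":0.3},{"tx":-0.016,"ty":-0.022,"tz":0,"wx":0,"wy":0,"wz":0,"gripper":0.3},{"tx":-0.023,"ty":-0.028,"tz":0,"wx":0,"wy":0,"wz":0,"gripper":0.3},{"tx":-0.03,"ty":-0.034,"tz":0,"wx":0,"wy":0,"wz":0,"gripper":0.3},{"tx":-0.038,"ty":-0.04,"tz":0,"wx":0,"wy":0,"wz":0,"gripper":0.3},{"tx":-0.045,"ty":-0.044,"tz":0,"wx":0,"wy":0,"wz":0,"gripper":0.3},{"tx":-0.054,"ty":-0.048,"tz":0,"wx":0,"wy":0,"wz":0,"gripper":0.3},{"tx":-0.062,"ty":-0.052,"tz":0,"wx":0,"wy":0,"wz":0,"gripper":0.3},{"tx":-0.071,"ty":-0.055,"tz":0,"wx":0,"wy":0,"wz":0,"gripper":0.3},{"tx":-0.08,"ty":-0.057,"tz":0,"wx":0,"wy":0,"wz":0,"gripper":0.3},{"tx":-0.089,"ty":-0.058,"tz":0,"wx":0,"wy":0,"wz":0,"gripper":0.3}], grip_force=50)

```text
t: 9.6
tcp_pos: [0.5274, -0.0327, 0.1079]
eef_rot: [-0.386, -3.117, -0.0]
force: [-0.5, 3.1, -9.4]
finger_gap: 0.0421
grip_force: 52.1
```

Request:
drive_tool(steps=[{"tx":-0.009,"ty":-0.001,"tz":0,"wx":0,"wy":0,"wz":0,"gripper":0.3},{"tx":-0.018,"ty":-0.001,"tz":0,"wx":0,"wy":0,"wz":0,"gripper":0.3},{"tx":-0.028,"ty":0,"tz":0,"wx":0,"wy":0,"wz":0,"gripper":0.3},{"tx":-0.037,"ty":0.002,"tz":0,"wx":0,"wy":0,"wz":0,"gripper":0.3},{"tx":-0.045,"ty":0.004,"tz":0,"wx":0,"wy":0,"wz":0,"gripper":0.3},{"tx":-0.054,"ty":0.007,"tz":0,"wx":0,"wy":0,"wz":0,"gripper":0.3},{"tx":-0.063,"ty":0.011,"tz":0,"wx":0,"wy":0,"wz":0,"gripper":0.3},{"tx":-0.071,"ty":0.015,"tz":0,"wx":0,"wy":0,"wz":0,"gripper":0.3},{"tx":-0.079,"ty":0.02,"tz":0,"wx":0,"wy":0,"wz":0,"gripper":0.3},{"tx":-0.086,"ty":0.025,"tz":0,"wx":0,"wy":0,"wz":0,"gripper":0.3},{"tx":-0.093,"ty":0.031,"tz":0,"wx":0,"wy":0,"wz":0,"gripper":0.3},{"tx":-0.099,"ty":0.038,"tz":0,"wx":0,"wy":0,"wz":0,"gripper":0.3}], grip_force=50)

```text
t: 10.8
tcp_pos: [0.6327, -0.0199, 0.1079]
eef_rot: [-0.387, -3.117, 0.001]
force: [-1.5, 0.9, -9.4]
finger_gap: 0.0425
grip_force: 52.2
```

Request:
drive_tool(steps=[{"tx":0,"ty":0,"tz":0,"wx":0,"wy":0,"wz":0,"gripper":0.3},{"tx":0,"ty":0,"tz":0,"wx":0,"wy":0,"wz":0,"gripper":0.3}], grip_force=50)

```text
t: 11.0
tcp_pos: [0.6333, -0.0195, 0.1084]
eef_rot: [0.386, 3.116, 0.001]
force: [-0.4, 1.4, -9.9]
finger_gap: 0.042
grip_force: 52.2
```

```bash
python3 - <<'E'
from h import *
m=env.camera_model("top");a=env.read_camera("top");b=env.read_camera("wrist")
cv2.imwrite("pics/t5.png",np.vstack([cv2.resize(a[60:260,130:386],(640,500))]));cv2.imwrite("pics/w5.png",b)
o=env.get_obs();print(o["t"],o["tcp_pos"],o["force"],o["qpos"])
E
```

```text
11.1 [ 0.63264185 -0.01992492  0.10836111] [ 0.09538298  2.36348541 -9.8624229 ] [-0.19955512  0.53876026  0.22745963  1.7723171  -0.15510903  0.84661523
  1.42347798]
```

View pics/w5.png

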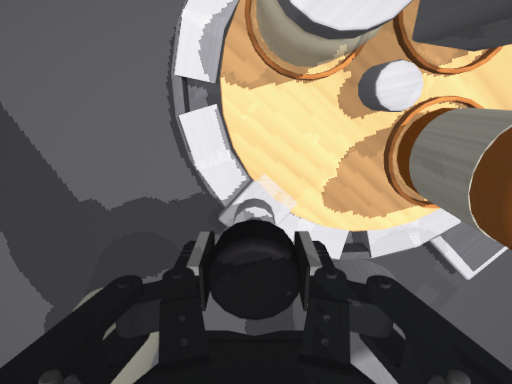

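The knob is still gripped at (254,268) and the bottle is now by the tongue, at lower right. The pose matches the calculated hole position, so I'll lower partway and check the force.

Request:
drive_tool(steps=[{"tx":0,"ty":0,"tz":0.005,"wx":0,"wy":0,"wz":0,"gripper":0.3},{"tx":0,"ty":0,"tz":0.01,"wx":0,"wy":0,"wz":0,"gripper":0.3},{"tx":0,"ty":0,"tz":0.014,"wx":0,"wy":0,"wz":0,"gripper":0.3},{"tx":0,"ty":0,"tz":0.016,"wx":0,"wy":0,"wz":0,"gripper":0.3},{"tx":0,"ty":0,"tz":0.016,"wx":0,"wy":0,"wz":0,"gripper":0.3}], grip_force=50)

```text
t: 11.6
tcp_pos: [0.6323, -0.0201, 0.0919]
eef_rot: [0.387, 3.118, -0.0]
force: [1.2, 1.5, -7.2]
finger_gap: 0.0425
grip_force: 52.4
```

The pin is inside the hole (lift about 11 mm, force still matching the spring). Lowering the rest.

Request:
drive_tool(steps=[{"tx":0,"ty":0,"tz":0.004,"wx":0,"wy":0,"wz":0,"gripper":0.3},{"tx":0,"ty":0,"tz":0.008,"wx":0,"wy":0,"wz":0,"gripper":0.3},{"tx":0,"ty":0,"tz":0.01,"wx":0,"wy":0,"wz":0,"gripper":0.3},{"tx":0,"ty":0,"tz":0.011,"wx":0,"wy":0,"wz":0,"gripper":0.3},{"tx":0,"ty":0,"tz":0.011,"wx":0,"wy":0,"wz":0,"gripper":0.3}], grip_force=50)

```text
t: 12.1
tcp_pos: [0.6324, -0.02, 0.0812]
eef_rot: [0.387, 3.117, -0.0]
force: [0.1, 1.1, -6.8]
finger_gap: 0.0423
grip_force: 52.6
```

Request:
drive_tool(steps=[{"tx":0,"ty":0,"tz":0,"wx":0,"wy":0,"wz":0,"gripper":1},{"tx":0,"ty":0,"tz":0,"wx":0,"wy":0,"wz":0,"gripper":1},{"tx":0,"ty":0,"tz":0,"wx":0,"wy":0,"wz":0,"gripper":1},{"tx":0,"ty":0,"tz":0,"wx":0,"wy":0,"wz":0,"gripper":1},{"tx":0,"ty":0,"tz":0,"wx":0,"wy":0,"wz":0,"gripper":1},{"tx":0,"ty":0,"tz":0,"wx":0,"wy":0,"wz":0,"gripper":1},{"tx":0,"ty":0,"tz":0,"wx":0,"wy":0,"wz":0,"gripper":1}], grip_force=50)

```text
t: 12.8
tcp_pos: [0.6322, -0.0198, 0.0811]
eef_rot: [0.387, 3.118, 0.0]
force: [-0.6, -0.1, -0.3]
finger_gap: 0.0853
grip_force: 0.0
```

Released. Retreating straight up, then looking.

Request:
drive_tool(steps=[{"tx":0,"ty":0,"tz":-0.02,"wx":0,"wy":0,"wz":0,"gripper":1},{"tx":0,"ty":0,"tz":-0.05,"wx":0,"wy":0,"wz":0,"gripper":1},{"tx":0,"ty":0,"tz":-0.09,"wx":0,"wy":0,"wz":0,"gripper":1},{"tx":0,"ty":0,"tz":-0.13,"wx":0,"wy":0,"wz":0,"gripper":1},{"tx":0,"ty":0,"tz":-0.17,"wx":0,"wy":0,"wz":0,"gripper":1},{"tx":0,"ty":0,"tz":-0.2,"wx":0,"wy":0,"wz":0,"gripper":1},{"tx":0,"ty":0,"tz":-0.22,"wx":0,"wy":0,"wz":0,"gripper":1},{"tx":0,"ty":0,"tz":-0.22,"wx":0,"wy":0,"wz":0,"gripper":1},{"tx":0,"ty":0,"tz":-0.22,"wx":0,"wy":0,"wz":0,"gripper":1}], grip_force=50)

```text
t: 13.7
tcp_pos: [0.6319, -0.0198, 0.3007]
eef_rot: [-0.387, -3.117, -0.0]
force: [-0.2, 0.8, -0.1]
finger_gap: 0.0855
grip_force: 0.0
```

```bash
python3 - <<'E'
from h import *
m=env.camera_model("side");b=env.read_camera("side");c=env.read_camera("wrist")
cv2.imwrite("pics/s6.png",np.vstack([cv2.resize(b[110:290,140:350],(700,600))[:330],cv2.resize(c,(700,525))[:270]]))
o=env.get_obs();print(o["t"],o["tcp_pos"],o["force"])
s=700/210
for z in(.076,.104):
    u,v=proj(m,[.571+.065,.077-.097,z]);print("knob pred",z,(u-140)*s,(v-110)*s)
k=proj(m,[.571+.0515,.077+.0345,.205]);print("bottle cap pred",(k[0]-140)*s,(k[1]-110)*s)
E
```

```text
13.8 [ 0.63136131 -0.01971421  0.29930701] [ 0.32804209 -0.79860509 -0.80660752]
knob pred 0.076 321.8008803272332 154.24211553203975
knob pred 0.104 320.45653541242245 132.0094171996078
bottle cap pred 284.9576214977904 157.06072575476708
```

View pics/s6.png

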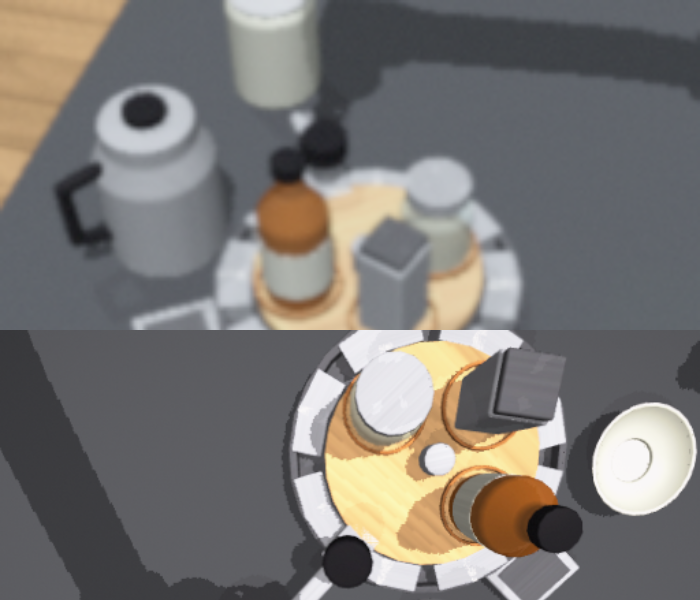

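The knob sits at (324,143), midway between the home-height predictions, so the plunger is home. The bottle cap at (288,160) matches the in-line prediction of (285,157), and everything is upright.

```bash
python3 -c "
from cell import env
print(env.finish_job())"
```

```text
the job is handed in; nothing more can be done
None
```

I turned the rack 270° counter-clockwise, clear of the jug, and handed the job in at about 14 s; in the last pictures the bottle is in line with the tongue, the plunger is home and everything is upright, but no verdict was returned.

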